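# Tuck a specimen carrier under the retaining bar and hold it flat

### The arm

A 6-joint arm with a two-finger parallel gripper is mounted at the origin on the work surface. World frame = base frame: x ahead of the robot, y to its left, z up, the work surface at z = 0. Lengths are in m, angles in rad, forces in N, time in s.
With the tool pointing down it reaches from about 0.375 to 0.9 m from the base axis. Payload 3.1 kg.
Tool frame: the origin (TCP) lies midway between the tips of the shut fingers; the grasp point (between the pads) lies manip.grip_depth behind it (manip.grip_depth is the distance from the TCP to the grasp point, in m); z points along the fingers, y is the direction in which the jaws open and shut (so a half turn about z gives the same grasp; the last joint's range is limited). The gripper opens to 85 mm and grips with 20 to 120 N. Pads are 22 mm wide; open, the fingers measure 114 mm over their backs; the gripper's body (76 mm by 85 mm) begins 54 mm behind the grasp point. The pads swing forward as they close: fully open they stand 13 mm farther back than shut.
Start: joints at [-1.357, 0.527, 1.433, -0, 1.181, -0.178], TCP at [0.239, -0.577, 0.231] pointing down, gripper open.
Joint ranges: [-3.08, 3.08], [-0.75, 2.2], [0.22, 2.44], [-1.43, 4.57], [0, 2.65], [-2.85, 2.85]. Speed limits (rad/s): [2.79, 2.79, 3.14, 3.14, 3.14, 3.14].

### API

Orientations are given as a unit quaternion [x, y, z, w].
In Python, from station import manip, vision gives the robot as it stands.
- The arm moves only by the shell command python3 -m crank 'ROWS' [FORCE]. ROWS is JSON, a list of rows, each an object with "grip": the closure, from 0 (fully open) to 1 (shut); "offset": the shift along the tool's x, y, z in mm, a list of three; "angular": the turn, a rotation vector about the tool's x, y, z in degrees, a list of three. A call has 1 to 10 rows; each row is the pose to reach, as a shift and turn from the pose commanded when the call began, along the tool's axes at that moment; what a row does not reach only later rows make up. A row lasts 1/10 s, in which the tool goes at most 50 mm and 8.59 degrees, less where a joint would pass 70% of its speed; a pose out of reach is approached as far as the arm can. A call with a gripper value outside its range is refused whole. The fingers move at their own pace and stop on an object; FORCE is the grip in N (left out, the last holds). Time passes only in rows, so rows that repeat a pose let the fingers close. It gives the time, the measured TCP pose, the force and the opening at its end, in the units of the state.
- manip.sense(): the state, without advancing time (a new reading comes with each control period).
- vision.snapshot(name): name is "scene" or "top" or "wrist"; returns a dict with "pixels" (384x512x3 uint8, red, green, blue), "intrinsics" (3x3 intrinsics, pixels), "dist" ([k1, k2, p1, p2, k3] as OpenCV has them; the pictures are not rectified), "R" (3x3) and "t" (3): a world point X has camera coordinates R X + t. Camera axes: x right, y down, z forward; pixel columns grow to the right and rows downward; lengths in m; the calibration is good to about 2 mm. A picture is of the moment at which its call begins. There is no depth.
- manip.sign_off(): hands the job in, once; it reports no verdict.
The state is a dict: "t": time; "q": joint angles; "qd": joint speeds; "tau": joint torques, N m; "tcp_pos": TCP position; "tool_rot": TCP orientation; "force": force on the tool from outside, world axes, zero at the start; "ft_torque": the same for the moment, N m; "finger_gap": opening from 0.0 (shut) to 1.0 (fully open).
Only numpy, scipy, OpenCV 4.12 (cv2) and the standard library are available. Lean on these libraries where they do the work, as an engineer would, in place of code of your own. Each camera call takes 0.05 s, during which the arm holds its last target.

### The job

Lay the aluminium retaining bar across the light base so that it rests in both blue saddles, centred, and let go of it. Then take the carrier plate by its yellow block, slide its far edge under the bar along the rails up to the stop, without lifting the bar, and press the plate down flat on both rails against the orange spring pad. Finish while still pressing the plate flat with the gripper, the bar lying in its saddles, and leave everything else on the table alone.

Things in the scene. Friction and masses are not known exactly. Their poses are not given: they have to be found in the camera images.
- stage: white light base, fixed, 220 (x) x 240 (y) mm, flat top 30 mm above the table. Origin on the table under its middle, z up; +x is its far end (away from the robot), with the saddles. Two dark steel rails run along its x at y = +-45 mm (14 mm wide, x from -45 to 86 mm), rail tops 36 mm above the table. Orange spring pad at x = -30, y = 0 mm
- saddle_left (a point): middle of the notch floor of the blue saddle block at x = 65, y = +80 mm of the light base, 49 mm above the table; axes as the base. The notch is open at the top and along y, 28 mm wide in x; the block is 24 mm wide in y (inner face at y = 68 mm), its cheeks 12 mm higher than the floor. A bar in the saddles leaves 13 mm above the rails
- saddle_right (a point): the same for the other saddle, at x = 65, y = -80 mm of the light base (inner face at y = -68 mm)
- stop (a point): middle of the top edge of the face of the low dark stop, at x = 86, y = 0 mm of the light base, 44 mm above the table; the stop is 100 mm long in y and the carrier's far edge butts against its face
- pad (a joint): travel (m) of the orange spring pad, 20 mm across: 0 = fully up, top 6 mm above the rails; 0.006 = down level with the rails. It pushes up with about 3 N when up, 6 N when down: more than its share of the carrier's weight, so the carrier lies flat only while pressed
- bar_center (a point): centre of the loose retaining bar: aluminium with red ends, 200 mm long along its own x, 20 x 20 mm section, about 0.22 kg; lies flat on the table at the start, its centre 10 mm up
- carrier_grip (a point): centre of the carrier's yellow grip block, 36 (x) x 16 (y) x 30 mm tall. It stands on the loose carrier, an aluminium plate 130 (x) x 110 (y) x 5 mm, about 0.22 kg, flat on the table at the start; the block's centre is 25 mm to -x of the plate's middle, 20 mm above the plate's underside. The far edge, to be tucked, is the plate's +x end, past the small round window, 90 mm from here
- carrier_edge (a point): middle of the carrier's far edge (+x end), half-way up the 5 mm plate; same axes as the carrier
- reagent: amber bottle, 52 mm across, 110 mm tall, a bystander; origin at its underside
- stain_jar: green glass jar, 48 mm across, 60 mm tall, a bystander; origin at its underside
- slide_box: green box, 85 x 50 x 32 mm, a bystander; origin at its underside
- beaker: clear open beaker, 60 mm across, 75 mm tall, a bystander; origin at its underside
- culture_dish: clear low dish, 60 mm across, 16 mm tall, a bystander; origin at its underside
- marker: white and red marker pen, about 118 x 15 x 14 mm, a bystander; origin at its underside

How it is judged:
On the way, in this order (a step that is already met when the one before it is completed fails the run):
1. the bar lies in both saddles, let go (x of bar_center in the frame of stage between 0.056 and 0.074 m and y of bar_center in the frame of stage between -0.016 and 0.016 m and z of bar_center in the frame of stage between 0.0555 and 0.0625 m and angle between the x axis of bar_center and the y axis of stage, either way round below 0.12 rad and contact force between the fingers and bar below 0.1 N and linear speed of bar below 0.02 m/s), for 0.2 s.
2. the carrier's far edge is tucked under the seated bar (x of bar_center in the frame of stage between 0.056 and 0.074 m and y of bar_center in the frame of stage between -0.016 and 0.016 m and z of bar_center in the frame of stage between 0.0555 and 0.0625 m and angle between the x axis of bar_center and the y axis of stage, either way round below 0.12 rad and x of carrier_edge in the frame of stage between 0.07 and 0.095 m and y of carrier_edge in the frame of stage between -0.02 and 0.02 m and z of carrier_edge in the frame of stage between 0.034 and 0.046 m), for 0.2 s.
At the end, for the whole second after the job is handed in: Bar down in both saddles (within 9 mm, 16 mm sideways, 0.12 rad), untouched; carrier edge under it within 16 mm of the stop, 20 mm of the middle, 0.12 rad; plate flat on the rails (3.5 mm, 0.03 rad), spring pad down at least 4.2 of 6 mm, gripper still pressing it (1 N or more), all at rest (all of step 2 and z of carrier_edge in the frame of stage below 0.042 m and angle between the x axis of carrier_edge and the x axis of stage, either way round below 0.12 rad and angle between carrier_edge's own z axis and vertical below 0.03 rad and value of joint pad above 0.0042 m and contact force between the fingers and carrier above 1 N and contact force between each of the arm, the fingers and bar below 0.1 N and linear speed of each of carrier, bar below 0.02 m/s); the arm keeps its last pose, push and grip.
It fails at once if the bar is lifted or pushed out of its saddles while the carrier's edge is under it (x of carrier_edge in the frame of stage between 0.06 and 0.12 m and y of carrier_edge in the frame of stage between -0.05 and 0.05 m and z of carrier_edge in the frame of stage between 0.03 and 0.06 m and z of bar_center in the frame of stage between 0.065 and 0.12 m and x of bar_center in the frame of stage between 0 and 0.12 m).
It fails at once if a bystander is pushed more than 30 mm away or tipped over (distance of any of reagent, stain_jar, slide_box, beaker, culture_dish, marker from where it was at the start of the episode above 0.03 m or angle between any of reagent, stain_jar, slide_box, beaker, culture_dish, marker's own z axis and vertical above 0.5 rad).
It also fails if it takes over 58 s, if anything falls off the work surface, if the arm or the gripper's body presses on something with over 40 N, if the wrist force passes 120 N, or if a joint passes its speed limit or range.

## Working session

There is one attempt and no reset: what is moved stays moved. The work goes in short steps, Python scripts to look and compute and a shell command to move; the robot and the scene stay as the last step left them, time stands still between calls to the robot, and variables do not carry over. Pictures are saved under pics/ and viewed, and the job is handed in when it is done.

```bash
ls; mkdir -p pics
python3 - <<'E'
from station import manip, vision
import cv2,numpy as np
print(manip.sense(), manip.grip_depth)
for n in ["scene","top","wrist"]:
    s=vision.snapshot(n); cv2.imwrite(f"pics/{n}0.png",s["pixels"][:,:,::-1])
    print(n,s["intrinsics"],s["dist"],s["R"],s["t"])
E
```

```text
pics
{'t': 0.0, 'q': array([-1.35651714e+00,  5.28468219e-01,  1.43392750e+00,  1.70821743e-05,
        1.18137134e+00, -1.78471195e-01]), 'qd': array([-3.47111944e-03, -5.44071444e-04,  2.26722037e-05, -3.29564625e-04,
       -3.42148574e-03,  3.97551406e-04]), 'tau': array([-9.44336753e-04, -4.42355204e+01, -1.78027081e+01, -4.10244475e-04,
        8.31036974e-03,  1.47589791e-06]), 'tcp_pos': array([ 0.23909928, -0.57667681,  0.23032433]), 'tool_rot': array([ 9.80780331e-01,  1.95112173e-01, -1.15674259e-05, -1.08716951e-03]), 'force': array([0.11063549, 0.07002743, 0.43201057]), 'ft_torque': array([ 0.02167655, -0.04748352,  0.03879074]), 'finger_gap': 1.003647975034931} 0.0187
scene [[435.13967481   0.         253.65389041]
 [  0.         435.13967481 185.01246975]
 [  0.           0.           1.        ]] [0.03298464 0.         0.         0.         0.        ] [[ 0.32780043  0.94473572 -0.00461513]
 [ 0.73563333 -0.258306   -0.62619615]
 [-0.59278199  0.20187232 -0.7796519 ]] [-0.17695315 -0.36514195  1.32908168]
top [[463.58121011   0.         250.87608883]
 [  0.         463.58121011 200.08095246]
 [  0.           0.           1.        ]] [-0.05596781  0.          0.          0.          0.        ] [[-0.01502365 -0.99969248 -0.01972891]
 [-0.99538725  0.01682296 -0.09445214]
 [ 0.094755    0.01821889 -0.9953339 ]] [0.01066626 0.52095965 1.15782899]
wrist [[345.25901907   0.         260.38123109]
 [  0.         345.25901907 189.07843888]
 [  0.           0.           1.        ]] [-0.09317415  0.          0.          0.          0.        ] [[ 0.38345769 -0.92355533 -0.00239888]
 [-0.88949056 -0.37001056  0.26813938]
 [-0.24852916 -0.10068633 -0.96337714]] [-0.62346931 -0.03413534  0.37845223]
```

View pics/top0.png

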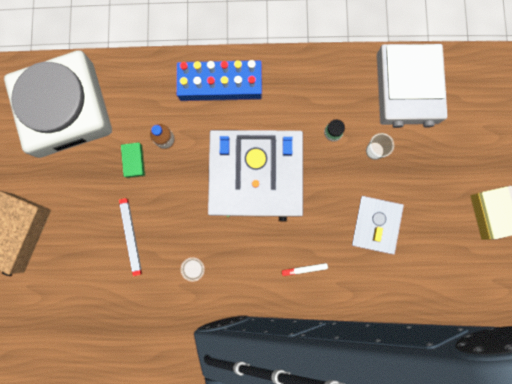

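View pics/scene0.png

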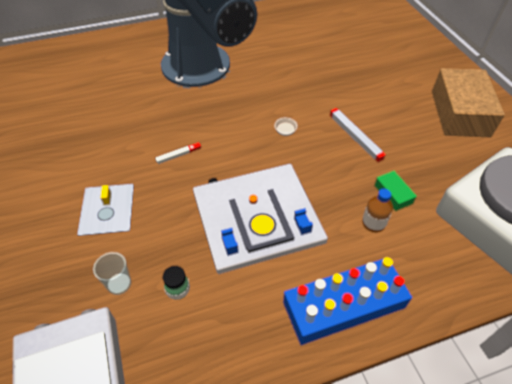

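View pics/wrist0.png

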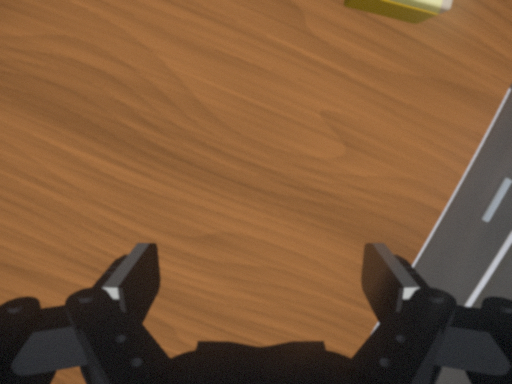

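The top view shows the stage near (256,172), the bar on the left from (124,201) to (136,272), and the carrier near (378,225) with its yellow block at (378,234). I'll measure these next.

```bash
cat > h.py <<'E'
import numpy as np,cv2
from station import manip,vision
def ray(s,uv):
    K=s["intrinsics"];d=np.array(s["dist"],float)
    n=cv2.undistortPoints(np.array(uv,float).reshape(-1,1,2),K,d).reshape(-1,2)
    R=s["R"];C=-R.T@s["t"]
    D=np.c_[n,np.ones(len(n))]@R
    return C,D
def onplane(s,uv,z):
    C,D=ray(s,uv); k=(z-C[2])/D[:,2]
    return C+D*k[:,None]
def proj(s,X):
    X=np.array(X,float).reshape(-1,3)
    p,_=cv2.projectPoints(X,cv2.Rodrigues(s["R"])[0],np.array(s["t"],float),s["intrinsics"],np.array(s["dist"],float));return p.reshape(-1,2)
def tri(s1,u1,s2,u2):
    C1,D1=ray(s1,[u1]);C2,D2=ray(s2,[u2]);A=[];b=[]
    M=np.zeros((3,3));v=np.zeros(3)
    for C,D in((C1,D1[0]),(C2,D2[0])):
        D=D/np.linalg.norm(D);P=np.eye(3)-np.outer(D,D);M+=P;v+=P@C
    return np.linalg.solve(M,v)
def masks(s):
    h=cv2.cvtColor(s["pixels"],cv2.COLOR_RGB2HSV)
    H,S,V=[h[...,i].astype(int) for i in range(3)]
    return dict(red=((H<6)|(H>172))&(S>150)&(V>100),blue=(H>100)&(H<125)&(S>150)&(V>60),yellow=(H>24)&(H<36)&(S>140)&(V>100),orange=(H>8)&(H<18)&(S>190)&(V>200),white=(S<50)&(V>150))
def blobs(m,lo=8):
    n,l,st,c=cv2.connectedComponentsWithStats(m.astype(np.uint8))
    return [(i,st[i].tolist(),c[i].round(1).tolist()) for i in range(1,n) if st[i][4]>=lo],l
E
python3 - <<'E'
from h import *
for n in["top","scene"]:
    s=vision.snapshot(n);m=masks(s)
    for k in m:
        b,l=blobs(m[k])
        print(n,k)
        for i,st,c in b:
            if k!="white": print("  ",st,c)
            elif 100<st[4]<20000: 
                cc=cv2.findContours((l==i).astype(np.uint8),0,2)[0][0];r=cv2.minAreaRect(cc);print("  ",st,c,np.round(cv2.boxPoints(r),1).tolist())
E
```

```text
top red
   [221, 61, 6, 7, 32] [223.9, 64.2]
   [181, 62, 6, 7, 35] [183.3, 65.2]
   [208, 77, 6, 7, 33] [210.6, 80.2]
   [249, 77, 6, 6, 31] [251.4, 79.5]
   [119, 198, 9, 6, 33] [122.8, 200.2]
   [282, 269, 11, 7, 50] [286.2, 271.8]
   [132, 271, 9, 5, 31] [136.3, 272.9]
top blue
   [177, 61, 84, 39, 2012] [219.6, 83.1]
   [152, 126, 9, 9, 66] [156.3, 129.9]
   [220, 137, 9, 17, 131] [224.2, 145.1]
   [284, 138, 8, 17, 123] [287.1, 146.0]
top yellow
   [236, 61, 4, 7, 26] [237.5, 64.0]
   [195, 62, 5, 7, 29] [197.0, 65.1]
   [181, 79, 6, 6, 22] [183.4, 81.2]
   [222, 78, 5, 6, 24] [224.1, 80.3]
   [247, 150, 18, 17, 192] [255.5, 157.8]
   [375, 228, 4, 12, 25] [376.2, 234.0]
top orange
top white
   [381, 44, 66, 81, 4682] [413.7, 81.6] [[380.8999938964844, 44.20000076293945], [442.8999938964844, 41.099998474121094], [447.0, 123.19999694824219], [385.0, 126.19999694824219]]
   [4, 51, 100, 102, 6567] [52.7, 100.6] [[-1.5, 75.5], [82.19999694824219, 48.400001525878906], [107.5999984741211, 126.80000305175781], [23.899999618530273, 154.0]]
   [208, 130, 95, 86, 6616] [255.4, 176.5] [[
[... 3010 characters left out ...]
06, 7079] [254.5, 212.6] [[192.10000610351562, 187.39999389648438], [303.6000061035156, 155.8000030517578], [327.1000061035156, 238.8000030517578], [215.60000610351562, 270.3999938964844]]
   [78, 184, 56, 52, 2209] [106.1, 210.5] [[74.4000015258789, 187.8000030517578], [132.89999389648438, 183.3000030517578], [136.5, 230.6999969482422], [78.0999984741211, 235.10000610351562]]
   [108, 273, 22, 20, 341] [118.3, 282.6] [[108.0, 273.0], [129.0, 273.0], [129.0, 292.0], [108.0, 292.0]]
   [13, 308, 105, 76, 6357] [66.8, 351.9] [[13.0, 383.0], [13.0, 308.0], [117.0, 308.0], [117.0, 383.0]]
   [333, 316, 179, 68, 5518] [444.9, 363.2] [[333.0, 316.0], [511.0, 316.0], [511.0, 383.0], [333.0, 383.0]]
```

Run:
```python
from h import *
T=vision.snapshot("top");S=vision.snapshot("scene")
def quad(s,thr=1):
    m=masks(s)["white"];return m
out={}
for nm,s,seed in[("top",T,dict(st=(255,176),ca=(377,224),bar=(129,237))),("scene",S,dict(st=(254,212),ca=(106,210),bar=(357,132)))]:
    m=masks(s)["white"];b,l=blobs(m,100)
    for k,z in(("st",.03),("ca",.005),("bar",.02)):
        i=min(b,key=lambda q:np.hypot(q[2][0]-seed[k][0],q[2][1]-seed[k][1]))[0]
        cc=max(cv2.findContours((l==i).astype(np.uint8),0,cv2.CHAIN_APPROX_NONE)[0],key=len).reshape(-1,2)
        P=onplane(s,cc,z)[:,:2]
        r=cv2.minAreaRect((P*1000).astype(np.float32));print(nm,k,np.round(r[0],1),np.round(r[1],1),round(r[2],2))
    print(np.round(1000*onplane(s,{"top":[(122.8,200.2),(136.3,272.9)],"scene":[(333,110.8),(380,156.3)]}[nm],.015),1).tolist())
print("saddles tri",[np.round(1000*tri(T,a,S,b),1).tolist() for a,b in(((224.2,145.1),(302.6,221.1)),((287.1,146),(229.2,240.9)),((376.2,234),(104.1,191.2)),((255.5,157.8),(262.2,224)),((122.8,200.2),(333,110.8)),((136.3,272.9),(380,156.3)))])
print("pad",onplane(S,[(252.6,198.3)],.042),"blockT",onplane(T,[(376.2,234)],.03),"blockS",onplane(S,[(104.1,191.2)],.03))
def up(s,x,y,w,h,f,n): cv2.imwrite(n,cv2.resize(s["pixels"][y:y+h,x:x+w,::-1],None,fx=f,fy=f,interpolation=2))
up(T,195,120,220,145,3.6,"pics/t1.png");up(S,60,150,280,130,2.8,"pics/s1.png")
```

```text
top st [592.   -9.9] [238.9 220.7] 88.5
top ca [ 454.1 -322.6] [112.2 132.1] 77.0
top bar [433.2 316. ] [174.2  23.1] 11.24
[[527.3, 335.2, 15.0], [339.8, 298.6, 15.0]]
scene st [596.3 -12.6] [239.8 221.1] 88.42
scene ca [ 457.6 -324.2] [111.8 133.7] 77.09
scene bar [435.8 314.5] [172.9  22.8] 11.04
[[341.0, 295.4, 15.0], [529.8, 331.5, 15.0]]
saddles tri [[660.8, 67.5, 44.0], [655.6, -92.4, 43.1], [429.1, -315.9, 29.1], [629.5, -11.4, 27.9], [498.0, 243.2, 176.6], [357.3, 408.2, -189.8]]
pad [[ 0.56767407 -0.01191401  0.042     ]] blockT [[ 0.4293837  -0.31226588  0.03      ]] blockS [[ 0.4288743  -0.31905961  0.03      ]]
```

View pics/t1.png

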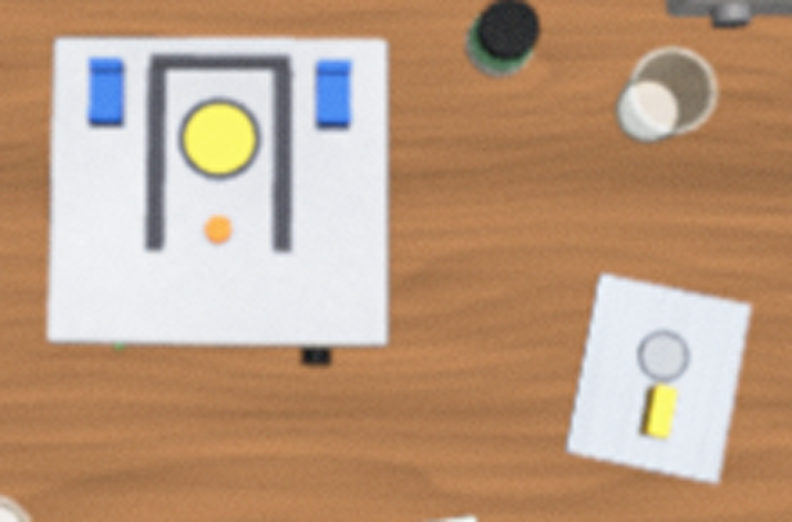

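View pics/s1.png

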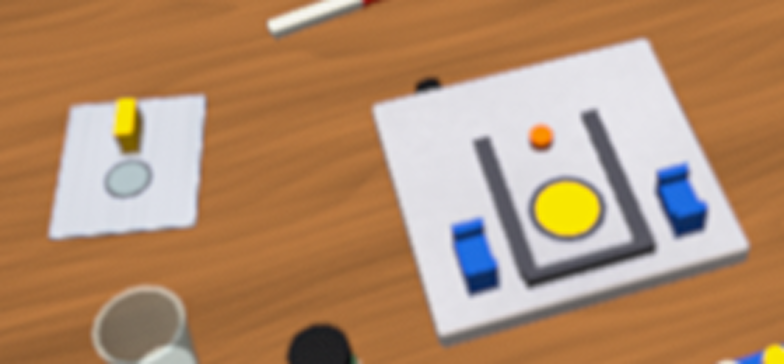

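```bash
cat >> h.py <<'E'
from scipy.spatial.transform import Rotation as Ro
def plan(x,y,z,psi):
    s=manip.sense();R0=Ro.from_quat(s["tool_rot"]);p=np.array(s["tcp_pos"])
    c,d=np.cos(np.radians(psi)),np.sin(np.radians(psi))
    R1=Ro.from_matrix(np.array([[c,d,0],[d,-c,0],[0,0,-1]]))
    print("t",round(float(s["t"]),2),"at",(p*1000).round(1),"offset",(R0.inv().apply(np.array([x,y,z])-p)*1000).round(1),"angular",np.degrees((R0.inv()*R1).as_rotvec()).round(2))
E
python3 -c "
from h import *
plan(.5,-.1,.22,11)
plan(.4345,.315,.16,11)"
```

```text
t 0.35 at [ 239.2 -577.2  231.1] offset [ 423.6 -341.    11.3] angular [-0.03 -0.   11.51]
t 0.35 at [ 239.2 -577.2  231.1] offset [ 521.9 -749.5   71.5] angular [-0.03 -0.   11.51]
```

```bash
python3 -m crank '[{"grip":0,"offset":[424,-341,11],"angular":[0,0,11.5]},{"grip":0,"offset":[424,-341,11],"angular":[0,0,11.5]},{"grip":0,"offset":[424,-341,11],"angular":[0,0,11.5]},{"grip":0,"offset":[424,-341,11],"angular":[0,0,11.5]},{"grip":0,"offset":[424,-341,11],"angular":[0,0,11.5]},{"grip":0,"offset":[424,-341,11],"angular":[0,0,11.5]},{"grip":0,"offset":[424,-341,11],"angular":[0,0,11.5]},{"grip":0,"offset":[424,-341,11],"angular":[0,0,11.5]},{"grip":0,"offset":[424,-341,11],"angular":[0,0,11.5]},{"grip":0,"offset":[424,-341,11],"angular":[0,0,11.5]}]' 60; python3 -c "
from h import *
plan(.4345,.315,.16,11)"
```

```text
t: 1.35
tcp_pos: [0.4801, -0.137, 0.2215]
tool_rot: [0.995, 0.096, 0.0, 0.0]
force: [1.0, -0.5, -0.4]
finger_gap: 0.994
t 1.35 at [ 480.1 -137.   221.5] offset [  41.5 -452.5   61.2] angular [ 0.03 -0.04 -0.  ]
```

```bash
python3 -m crank '[{"grip":0,"offset":[41,-452,61],"angular":[0,0,0]},{"grip":0,"offset":[41,-452,61],"angular":[0,0,0]},{"grip":0,"offset":[41,-452,61],"angular":[0,0,0]},{"grip":0,"offset":[41,-452,61],"angular":[0,0,0]},{"grip":0,"offset":[41,-452,61],"angular":[0,0,0]},{"grip":0,"offset":[41,-452,61],"angular":[0,0,0]},{"grip":0,"offset":[41,-452,61],"angular":[0,0,0]},{"grip":0,"offset":[41,-452,61],"angular":[0,0,0]},{"grip":0,"offset":[41,-452,61],"angular":[0,0,0]},{"grip":0,"offset":[41,-452,61],"angular":[0,0,0]}]'; python3 -c "
from h import *
plan(.4345,.315,.02,11)
s=vision.snapshot('wrist');cv2.imwrite('pics/w1.png',s['pixels'][:,:,::-1])
m=masks(s)
b,l=blobs(m['red'],30);print(b)
print(onplane(s,[q[2] for q in b],.015).round(4))
c=[q for q in blobs(m['white'],800)[0]];print(c)
"
```

```text
t: 2.35
tcp_pos: [0.4323, 0.3174, 0.1598]
tool_rot: [0.995, 0.099, 0.0, -0.001]
force: [0.0, -0.4, -0.3]
finger_gap: 1.0
t 2.35 at [432.3 317.4 159.8] offset [  1.6   3.  139.8] angular [-0.09 -0.06  0.32]
[(1, [252, 49, 26, 15, 379], [264.2, 56.0]), (2, [253, 269, 22, 11, 230], [263.0, 273.9])]
[[0.5288 0.3345 0.015 ]
 [0.3416 0.2975 0.015 ]]
[(1, [252, 65, 26, 203, 4925], [263.7, 164.1])]
```

View pics/w1.png

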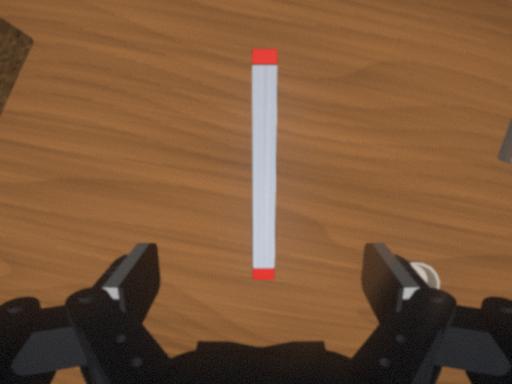

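The wrist view shows the bar between its red ends at (264,56) and (263,274). That puts its centre at (435.2, 316.0) mm, at 11.2°.

```bash
python3 -m crank '[{"grip":0,"offset":[2.3,2.2,50],"angular":[0,0,0]},{"grip":0,"offset":[2.3,2.2,100],"angular":[0,0,0]},{"grip":0,"offset":[2.3,2.2,135],"angular":[0,0,0]},{"grip":0,"offset":[2.3,2.2,150],"angular":[0,0,0]},{"grip":0,"offset":[2.3,2.2,157],"angular":[0,0,0]},{"grip":0.3,"offset":[2.3,2.2,157],"angular":[0,0,0]},{"grip":1,"offset":[2.3,2.2,157],"angular":[0,0,0]},{"grip":1,"offset":[2.3,2.2,157],"angular":[0,0,0]},{"grip":1,"offset":[2.3,2.2,157],"angular":[0,0,0]},{"grip":1,"offset":[2.3,2.2,157],"angular":[0,0,0]}]' 60; python3 -c "
from h import *
plan(.4345,.315,.15,11)"
```

```text
t: 3.4
tcp_pos: [0.4367, 0.3115, 0.0046]
tool_rot: [0.995, 0.096, 0.001, -0.0]
force: [-1.0, 0.4, 2.4]
finger_gap: 0.219
t 3.4 at [436.7 311.5   4.6] offset [  -1.1   -3.9 -145.4] angular [-0.04 -0.16  0.01]
```

```bash
python3 -m crank '[{"grip":1,"offset":[0,0,-20],"angular":[0,0,0]},{"grip":1,"offset":[0,0,-60],"angular":[0,0,0]},{"grip":1,"offset":[0,0,-110],"angular":[0,0,0]},{"grip":1,"offset":[0,0,-160],"angular":[0,0,0]},{"grip":1,"offset":[0,0,-195],"angular":[0,0,0]},{"grip":1,"offset":[0,0,-195],"angular":[0,0,0]}]'; python3 -c "
from h import *
plan(.6587,-.0128,.20,88.4)"
```

```text
t: 4.0
tcp_pos: [0.4388, 0.3125, 0.2038]
tool_rot: [0.995, 0.096, 0.006, -0.002]
force: [1.8, -0.4, -2.1]
finger_gap: 0.217
t 4.0 at [438.8 312.5 203.8] offset [153.5 361.4   4.7] angular [  0.34  -0.68 -77.36]
```

```bash
python3 -m crank '[{"grip":1,"offset":[20,40,4],"angular":[0,0,-8]},{"grip":1,"offset":[38,80,4],"angular":[0,0,-16]},{"grip":1,"offset":[57,122,4],"angular":[0,0,-24]},{"grip":1,"offset":[76,165,4],"angular":[0,0,-32]},{"grip":1,"offset":[94,208,4],"angular":[0,0,-40]},{"grip":1,"offset":[112,250,4],"angular":[0,0,-48]},{"grip":1,"offset":[130,292,4],"angular":[0,0,-56]},{"grip":1,"offset":[144,330,4],"angular":[0,0,-64]},{"grip":1,"offset":[150,352,4],"angular":[0,0,-72]},{"grip":1,"offset":[153.5,361.4,4],"angular":[0,0,-77.4]}]'; python3 -c "
from h import *
s=vision.snapshot('wrist');cv2.imwrite('pics/w2.png',s['pixels'][:,:,::-1])
s=vision.snapshot('wrist')
plan(.6587,-.0128,.0536,88.4)
m=masks(s)
b,l=blobs(m['blue'],30);print(b)
print(onplane(s,[q[2] for q in b],.061).round(4))
T=vision.snapshot('top');cv2.imwrite('pics/t2.png',cv2.resize(T['pixels'][110:260,150:350,::-1],None,fx=4,fy=4))
"
```

```text
t: 5.0
tcp_pos: [0.6555, -0.0173, 0.192]
tool_rot: [0.716, 0.698, -0.001, -0.001]
force: [-1.1, 0.8, -2.2]
finger_gap: 0.216
t 5.1 at [655.2 -16.2 192.1] offset [  3.5   3.8 138.5] angular [-0.15 -0.01 -0.14]
[(2, [424, 0, 88, 184, 9532], [463.5, 87.8]), (13, [290, 56, 4, 30, 85], [291.3, 70.4]), (14, [503, 173, 9, 9, 71], [506.9, 177.3])]
[[ 0.8188  0.054   0.061 ]
 [ 0.682   0.0674  0.061 ]
 [ 0.8679 -0.0197  0.061 ]]
```

View pics/w2.png

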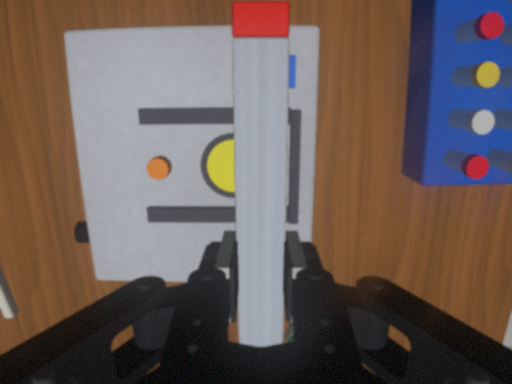

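View pics/t2.png

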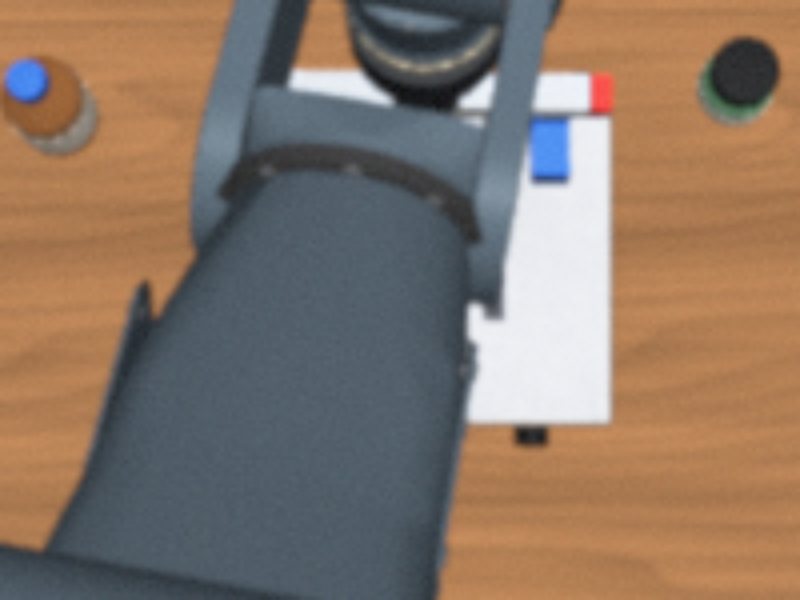

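Run:
```python
from h import *
s=vision.snapshot("wrist")
h=cv2.cvtColor(s["pixels"],cv2.COLOR_RGB2HSV)
sub=np.zeros(h.shape[:2],bool);sub[150:190,140:180]=1
m=(h[...,1]>190)&(h[...,2]>170)&sub;b,_=blobs(m,30);print(b)
pad=onplane(s,[b[0][2]],.042)[0];print("pad",pad.round(4))
w=(h[...,1]<60)&(h[...,2]>110)
L=[];Rr=[]
for r in range(60,250,5):
    c=np.where(w[r])[0]; L.append((c[(c>50)&(c<150)][0]-.5,r))
for r in range(60,230,5):
    c=np.where(w[r])[0]; c=c[(c>300)&(c<330)]; Rr.append((c[-1]+.5,r)) if len(c) else 0
for n,P in(("near",L),("far",Rr)):
    X=onplane(s,P,.03)[:,:2];p=np.polyfit(X[:,1],X[:,0],1);print(n,"x at y=-.0125:",np.polyval(p,-.0125),"slope",p[0],"std",(X[:,0]-np.polyval(p,X[:,1])).std())
# rails: dark rows at cols 150..225
D=h[...,2]<100
for a,bb in((100,130),(200,230)):
    P=[]
    for c in range(155,222,6):
        r=np.where(D[a:bb,c])[0]+a
        if len(r):P.append((c,r.mean()))
    X=onplane(s,P,.036)[:,:2];p=np.polyfit(X[:,0],X[:,1],1);print("rail y at x=.6",np.polyval(p,.6),"slope",p[0])
# bar edges (bottom/top) in image: rows 60..200
P1=[];P2=[]
for r in(5,20,30):
    c=np.where((h[r,:,1]>150)&((h[r,:,0]<6)|(h[r,:,0]>172))&(np.arange(512)<400))[0];P1.append((c.min()-.5,r));P2.append((c.max()+.5,r))
z=float(manip.sense()["tcp_pos"][2])-.0046+.02
A=onplane(s,P1,z);B=onplane(s,P2,z);print("bar edges",A.round(4).tolist(),B.round(4).tolist(),z)
```

```text
[]Traceback (most recent call last):
  File "<stdin>", line 6, in <module>
IndexError: list index out of range
```

```bash
cat > m.py <<'E'
from h import *
s=vision.snapshot("wrist")
h=cv2.cvtColor(s["pixels"],cv2.COLOR_RGB2HSV)
sub=np.zeros(h.shape[:2],bool);sub[145:195,135:185]=1
m=(h[...,1]>130)&(h[...,2]>120)&sub;b,_=blobs(m,30);print(b,h[168,158])
pad=onplane(s,[b[0][2]],.042)[0];print("pad",pad.round(4))
w=(h[...,1]<60)&(h[...,2]>110)
L=[];Rr=[]
for r in range(60,250,5):
    c=np.where(w[r])[0]; L.append((c[(c>50)&(c<150)][0]-.5,r))
for r in range(60,230,5):
    c=np.where(w[r])[0]; c=c[(c>300)&(c<330)]; Rr.append((c[-1]+.5,r)) if len(c) else 0
for n,P in(("near",L),("far",Rr)):
    X=onplane(s,P,.03)[:,:2];p=np.polyfit(X[:,1],X[:,0],1);print(n,"x at y=-.0125:",np.polyval(p,-.0125),"slope",p[0],"std",(X[:,0]-np.polyval(p,X[:,1])).std())
D=h[...,2]<100
for a,bb in((100,130),(200,230)):
    P=[]
    for c in range(155,222,6):
        r=np.where(D[a:bb,c])[0]+a
        if len(r):P.append((c,r.mean()))
    X=onplane(s,P,.036)[:,:2];p=np.polyfit(X[:,0],X[:,1],1);print("rail y at x=.6",np.polyval(p,.6),"slope",p[0])
P1=[];P2=[]
for r in(5,20,30):
    c=np.where((h[r,:,1]>150)&((h[r,:,0]<6)|(h[r,:,0]>172))&(np.arange(512)<400))[0];P1.append((c.min()-.5,r));P2.append((c.max()+.5,r))
z=float(manip.sense()["tcp_pos"][2])-.0046+.02
A=onplane(s,P1,z);B=onplane(s,P2,z);print("bar edges",A.round(4).tolist(),B.round(4).tolist(),z)
E
python3 m.py
```

```text
[(1, [150, 162, 21, 21, 344], [160.1, 172.0])] [ 13 175 198]
pad [ 0.5668 -0.0086  0.042 ]
near x at y=-.0125: 0.4876504230686275 slope 0.0242544862683857 std 0.0003089406374112288
far x at y=-.0125: 0.7048796962749301 slope 0.025541886627495347 std 0.00026466036418779895
rail y at x=.6 0.03489465645817838 slope -0.021127257200327473
rail y at x=.6 -0.05362519095409701 slope -0.015097266721203236
bar edges [[0.648, 0.0846, 0.2084], [0.6478, 0.0797, 0.2084], [0.648, 0.0764, 0.2084]] [[0.6676, 0.084, 0.2084], [0.6675, 0.0791, 0.2084], [0.6668, 0.0759, 0.2084]] 0.20837900849090207
```

```bash
python3 -m crank '[{"grip":1,"offset":[4,4.7,30],"angular":[0,0,-0.2]},{"grip":1,"offset":[4,4.7,65],"angular":[0,0,-0.2]},{"grip":1,"offset":[4,4.7,90],"angular":[0,0,-0.2]},{"grip":1,"offset":[4,4.7,100],"angular":[0,0,-0.2]},{"grip":1,"offset":[4,4.7,100],"angular":[0,0,-0.2]},{"grip":1,"offset":[4,4.7,100],"angular":[0,0,-0.2]}]'; python3 -c "
from h import *
s=vision.snapshot('wrist');cv2.imwrite('pics/w3.png',s['pixels'][:,:,::-1])
plan(.660,-.0123,.0536,88.5)
S=vision.snapshot('scene');cv2.imwrite('pics/s3.png',cv2.resize(S['pixels'][150:280,180:340,::-1],None,fx=4.5,fy=4.5,interpolation=2))
"
```

```text
t: 5.85
tcp_pos: [0.6611, -0.0102, 0.0952]
tool_rot: [0.716, 0.699, 0.001, 0.001]
force: [-0.3, 0.2, -1.8]
finger_gap: 0.217
t 5.9 at [661.5 -10.4  95.9] offset [-1.9 -1.6 42.2] angular [0.18 0.03 0.12]
```

View pics/w3.png

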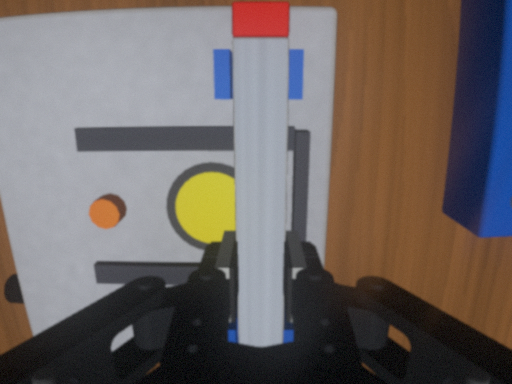

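View pics/s3.png

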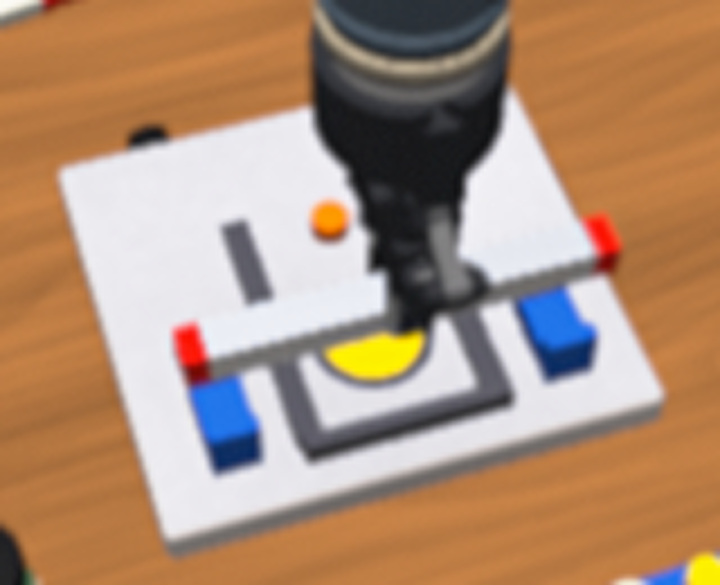

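Run:
```python
from h import *
s=vision.snapshot("wrist");st=manip.sense();print(st["tcp_pos"])
h=cv2.cvtColor(s["pixels"],cv2.COLOR_RGB2HSV).astype(int)
bl=(h[...,0]>100)&(h[...,0]<125)&(h[...,1]>140)&(np.arange(512)<330)[None]
P=[]
for r in range(56,96,6):
    c=np.where(bl[r])[0];P+= [(c.min()-.5,r),(c.max()+.5,r)]
X=onplane(s,P,.061);print("saddle blue",X[::2].round(4).tolist(),X[1::2].round(4).tolist(),"mid",((X[::2]+X[1::2])/2)[:,0].round(4))
r=np.where(bl[:120,225])[0];print("rows left cheek",r.min(),r.max(),onplane(s,[(225,r.min()-.5),(225,r.max()+.5)],.061))
r2=np.where(bl[300:,232])[0]+300;print(r2.min(),r2.max())
c=np.where(bl[336])[0];print(c.min(),c.max(),onplane(s,[(c.min()-.5,336),(c.max()+.5,336)],.061))
z=st["tcp_pos"][2]-.0046+.02
P=[]
for r in(10,20,30):
    c=np.where((h[r,:,1]>150)&((h[r,:,0]<6)|(h[r,:,0]>172))&(np.arange(512)<400))[0];P+=[(c.min()-.5,r),(c.max()+.5,r)]
X=onplane(s,P,z);print("bar mid",((X[::2]+X[1::2])/2).round(4))
red=(h[...,1]>150)&((h[...,0]<6)|(h[...,0]>172))&(np.arange(512)<400)[None]
rr=np.where(red[:,260])[0];print(onplane(s,[(260,rr.min()-.5)],z),rr.min())
```

```text
[ 0.66154812 -0.01068381  0.09610046]
saddle blue [[0.6412, 0.0767, 0.061], [0.6416, 0.0739, 0.061], [0.6414, 0.071, 0.061], [0.6413, 0.0682, 0.061], [0.6411, 0.0653, 0.061], [0.641, 0.0624, 0.061], [0.6408, 0.0595, 0.061]] [[0.6841, 0.0757, 0.061], [0.6841, 0.0728, 0.061], [0.6841, 0.07, 0.061], [0.6836, 0.0672, 0.061], [0.6836, 0.0643, 0.061], [0.6836, 0.0614, 0.061], [0.6836, 0.0585, 0.061]] mid [0.6626 0.6628 0.6627 0.6624 0.6623 0.6623 0.6622]
rows left cheek 50 96 [[0.64743842 0.07954126 0.061     ]
 [0.64644513 0.05715928 0.061     ]]
326 375
175 292 [[ 0.60752344 -0.08434608  0.061     ]
 [ 0.68054116 -0.08572389  0.061     ]]
bar mid [[0.6646 0.0862 0.1115]
 [0.6643 0.0829 0.1115]
 [0.6643 0.0796 0.1115]]
[[0.66448412 0.08920024 0.11150046]] 1
```

Seen in the wrist camera, the bar sits 1.5 mm past the middle of the left saddle (blue edges at columns 214–303, bar edges at 235–289). I'll shift it by that much and lower it.

```bash
python3 -m crank '[{"grip":1,"offset":[-1.3,-1.5,10],"angular":[0,0,0]},{"grip":1,"offset":[-1.3,-1.5,20],"angular":[0,0,0]},{"grip":1,"offset":[-1.3,-1.5,28],"angular":[0,0,0]},{"grip":1,"offset":[-1.3,-1.5,34],"angular":[0,0,0]},{"grip":1,"offset":[-1.3,-1.5,38],"angular":[0,0,0]},{"grip":1,"offset":[-1.3,-1.5,40],"angular":[0,0,0]},{"grip":1,"offset":[-1.3,-1.5,40],"angular":[0,0,0]}]'; python3 -c "
from h import *
plan(.660,-.0123,.0536,88.5)
S=vision.snapshot('scene');cv2.imwrite('pics/s4.png',cv2.resize(S['pixels'][150:280,180:340,::-1],None,fx=4.5,fy=4.5,interpolation=2))
s=vision.snapshot('wrist');cv2.imwrite('pics/w4.png',s['pixels'][:,:,::-1])
plan(.660,-.0123,.0536,88.5)
print(manip.sense()['force'])
"
```

```text
t: 6.7
tcp_pos: [0.6589, -0.0119, 0.0541]
tool_rot: [0.716, 0.698, 0.0, 0.0]
force: [-0.6, -0.2, -1.9]
finger_gap: 0.213
t 6.7 at [658.9 -11.9  54.1] offset [-0.4  1.1  0.5] angular [ 0.   -0.    0.11]
t 6.8 at [659.1 -11.9  54.4] offset [-0.4  0.9  0.8] angular [0.04 0.01 0.11]
[-0.66215734  0.61348071 -1.35433213]
```

View pics/s4.png

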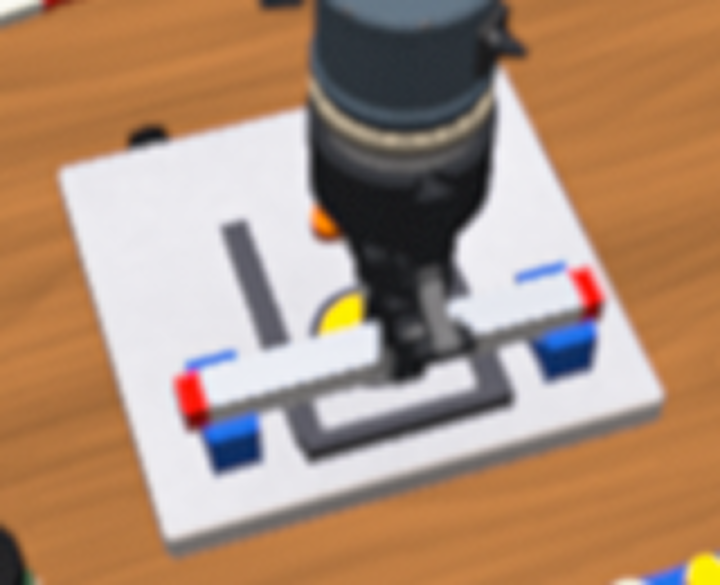

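View pics/w4.png

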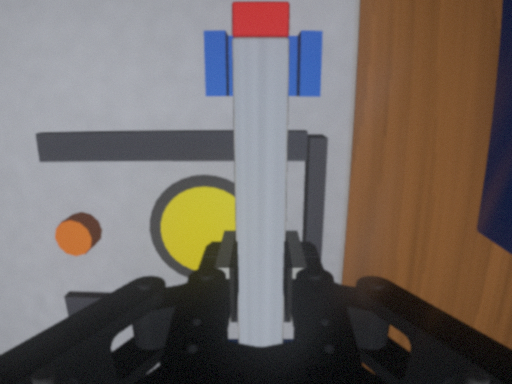

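The bar is inside the left notch with gaps on both sides. I'll lower the last bit, then release it.

```bash
python3 -m crank '[{"grip":1,"offset":[0,0.4,0.8],"angular":[0,0,0]},{"grip":1,"offset":[0,0.4,1.4],"angular":[0,0,0]},{"grip":0.7,"offset":[0,0.4,1.4],"angular":[0,0,0]},{"grip":0.65,"offset":[0,0.4,1.4],"angular":[0,0,0]},{"grip":0.6,"offset":[0,0.4,1.4],"angular":[0,0,0]},{"grip":0.5,"offset":[0,0.4,1.4],"angular":[0,0,0]},{"grip":0.4,"offset":[0,0.4,0],"angular":[0,0,0]},{"grip":0.4,"offset":[0,0.4,-10],"angular":[0,0,0]},{"grip":0.4,"offset":[0,0.4,-30],"angular":[0,0,0]},{"grip":0.4,"offset":[0,0.4,-60],"angular":[0,0,0]}]' 40
python3 -c "
from h import *
S=vision.snapshot('scene');cv2.imwrite('pics/s5.png',cv2.resize(S['pixels'][150:280,180:340,::-1],None,fx=4.5,fy=4.5,interpolation=2))
s=vision.snapshot('wrist');cv2.imwrite('pics/w5.png',s['pixels'][:,:,::-1])
plan(.48,-.16,.20,30)
"
```

```text
t: 7.8
tcp_pos: [0.658, -0.0117, 0.1138]
tool_rot: [0.716, 0.698, -0.001, -0.002]
force: [0.2, 0.0, -0.5]
finger_gap: 0.598
t 7.9 at [662.6 -12.4 119.3] offset [-152.1 -178.2  -82.2] angular [ 0.54 -0.2  58.61]
```

View pics/s5.png

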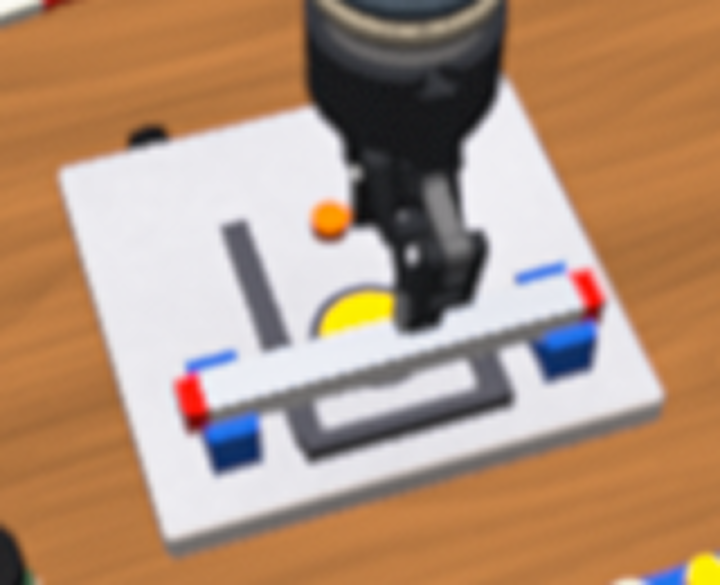

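View pics/w5.png

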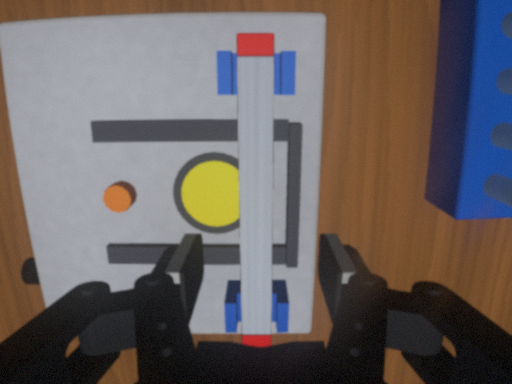

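Both saddles hold the bar: red ends at (255,44) and (257,341), blue cheeks showing on each side of it. Next is the carrier.

```bash
python3 -m crank '[{"grip":0.2,"offset":[0,0,-45],"angular":[0,0,0]},{"grip":0,"offset":[-15,-15,-82],"angular":[0,0,8]},{"grip":0,"offset":[-40,-45,-82],"angular":[0,0,16]},{"grip":0,"offset":[-70,-80,-82],"angular":[0,0,24]},{"grip":0,"offset":[-100,-115,-82],"angular":[0,0,32]},{"grip":0,"offset":[-130,-150,-82],"angular":[0,0,40]},{"grip":0,"offset":[-160,-180,-82],"angular":[0,0,48]},{"grip":0,"offset":[-190,-200,-82],"angular":[0,0,56]},{"grip":0,"offset":[-220,-210,-82],"angular":[0,0,64]},{"grip":0,"offset":[-240,-220,-82],"angular":[0,0,72]}]'
python3 -c "
from h import *
vision.snapshot('scene')
plan(.4315,-.3178,.15,-13)
"
```

```text
t: 8.9
tcp_pos: [0.4326, -0.2485, 0.1965]
tool_rot: [0.99, 0.141, 0.0, 0.001]
force: [-0.6, 0.1, 0.0]
finger_gap: 0.995
t 8.95 at [ 431.9 -250.8  196.5] offset [-18.7  64.2  46.7] angular [ 0.18  0.   28.89]
```

```bash
python3 -m crank '[{"grip":0,"offset":[-6,20,12],"angular":[0,0,8]},{"grip":0,"offset":[-12,45,25],"angular":[0,0,16]},{"grip":0,"offset":[-18.7,64,40],"angular":[0,0,24]},{"grip":0,"offset":[-18.7,64,46],"angular":[0,0,28.9]},{"grip":0,"offset":[-18.7,64,46],"angular":[0,0,28.9]},{"grip":0,"offset":[-18.7,64,46],"angular":[0,0,28.9]}]'
python3 - <<'E'
from h import *
s=vision.snapshot('wrist');cv2.imwrite('pics/w6.png',s['pixels'][:,:,::-1])
m=masks(s);b,l=blobs(m['yellow'],100);print(b)
for i,st,c in b:
    cc=max(cv2.findContours((l==i).astype(np.uint8),0,1)[0],key=len).reshape(-1,2)
    P=onplane(s,cc,.035)[:,:2];r=cv2.minAreaRect((P*1000).astype(np.float32));print(r)
w=m['white'];b,l=blobs(w,5000);print(b)
cc=max(cv2.findContours((l==b[0][0]).astype(np.uint8),0,1)[0],key=len).reshape(-1,2)
P=onplane(s,cc,.005)[:,:2];print(cv2.minAreaRect((P*1000).astype(np.float32)))
plan(.4315,-.3178,.009,-13)
E
```

```text
t: 9.55
tcp_pos: [0.4337, -0.3126, 0.1502]
tool_rot: [0.994, -0.106, -0.0, -0.0]
force: [-0.5, -1.2, 0.5]
finger_gap: 0.998
[(1, [259, 163, 19, 42, 732], [268.2, 183.4])]
((433.6302185058594, -317.794189453125), (13.586039543151855, 33.00553894042969), 76.06431579589844)
[(1, [201, 65, 137, 155, 17301], [267.9, 139.8])]
((457.6020812988281, -323.32867431640625), (109.54470825195312, 129.48643493652344), 77.23646545410156)
t 9.6 at [ 433.9 -312.6  150.5] offset [ -1.3   5.6 141.5] angular [-0.   -0.    0.85]
```

View pics/w6.png

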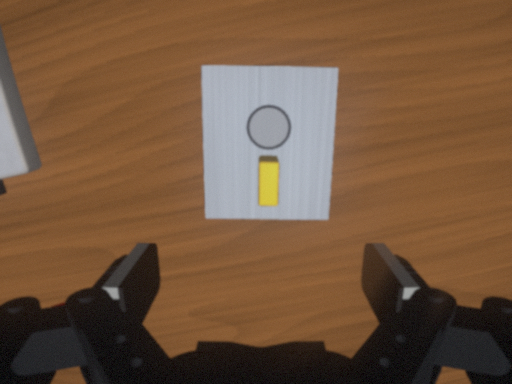

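The wrist view shows the carrier square to the jaws, with the block at (268,183). That gives its centre as (433.4, −317.7) mm.

```bash
python3 -m crank '[{"grip":0,"offset":[0.6,5.1,50],"angular":[0,0,0.8]},{"grip":0,"offset":[0.6,5.1,90],"angular":[0,0,0.8]},{"grip":0,"offset":[0.6,5.1,120],"angular":[0,0,0.8]},{"grip":0,"offset":[0.6,5.1,135],"angular":[0,0,0.8]},{"grip":0.4,"offset":[0.6,5.1,140],"angular":[0,0,0.8]},{"grip":0.7,"offset":[0.6,5.1,140],"angular":[0,0,0.8]},{"grip":1,"offset":[0.6,5.1,140],"angular":[0,0,0.8]},{"grip":1,"offset":[0.6,5.1,140],"angular":[0,0,0.8]},{"grip":1,"offset":[0.6,5.1,140],"angular":[0,0,0.8]},{"grip":1,"offset":[0.6,5.1,140],"angular":[0,0,0.8]}]' 80; python3 -c "
from h import *
print(manip.sense()['force'])
s=vision.snapshot('wrist');cv2.imwrite('pics/w7.png',s['pixels'][:,:,::-1])
plan(.4334,-.3177,.009,-13)"
```

```text
t: 10.6
tcp_pos: [0.4339, -0.3188, 0.0116]
tool_rot: [0.993, -0.114, 0.001, 0.001]
force: [0.1, 1.0, 6.4]
finger_gap: 0.169
[0.07856869 1.01035154 6.38338573]
t 10.65 at [ 433.9 -318.8   11.6] offset [-0.8 -0.9  2.6] angular [ 0.08 -0.12 -0.08]
```

View pics/w7.png

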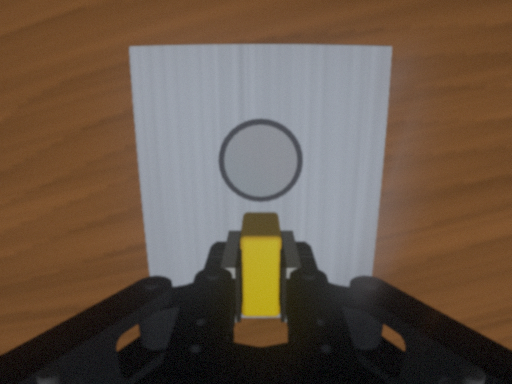

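```bash
python3 -m crank '[{"grip":1,"offset":[0,0,-20],"angular":[0,0,0]},{"grip":1,"offset":[0,0,-60],"angular":[0,0,0]},{"grip":1,"offset":[0,0,-105],"angular":[0,0,0]},{"grip":1,"offset":[0,0,-135],"angular":[0,0,0]},{"grip":1,"offset":[0,0,-140],"angular":[0,0,0]},{"grip":1,"offset":[0,0,-140],"angular":[0,0,0]}]'; python3 -c "
from h import *
s=vision.snapshot('wrist');cv2.imwrite('pics/w8.png',s['pixels'][:,:,::-1])
plan(.546,-.0093,.15,-1.45)"
```

```text
t: 11.25
tcp_pos: [0.4333, -0.3183, 0.1509]
tool_rot: [0.993, -0.114, 0.001, 0.001]
force: [0.3, 0.1, -3.5]
finger_gap: 0.165
t 11.3 at [ 432.6 -317.5  149.6] offset [ 4.060e+01 -3.259e+02 -2.000e-01] angular [ -0.05   0.07 -11.64]
```

View pics/w8.png

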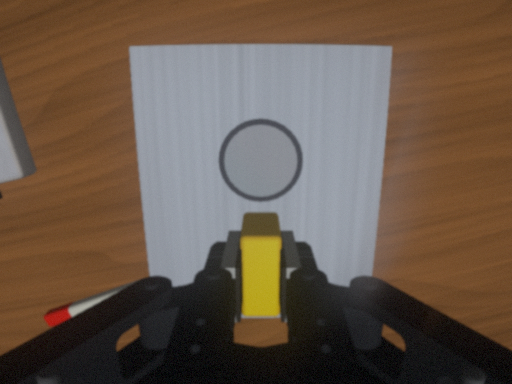

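The plate hasn't shifted in the grip (far edge still at row 45), so I'll carry it to the stage.

```bash
python3 -m crank '[{"grip":1,"offset":[4,-30,0],"angular":[0,0,-1]},{"grip":1,"offset":[9,-70,0],"angular":[0,0,-2.5]},{"grip":1,"offset":[15,-115,0],"angular":[0,0,-4]},{"grip":1,"offset":[20,-160,0],"angular":[0,0,-6]},{"grip":1,"offset":[26,-205,0],"angular":[0,0,-7.5]},{"grip":1,"offset":[31,-250,0],"angular":[0,0,-9]},{"grip":1,"offset":[36,-290,0],"angular":[0,0,-10.5]},{"grip":1,"offset":[40,-316,0],"angular":[0,0,-11.6]},{"grip":1,"offset":[40.6,-326,0],"angular":[0,0,-11.6]},{"grip":1,"offset":[40.6,-326,0],"angular":[0,0,-11.6]}]'; python3 -c "
from h import *
vision.snapshot('top')
s=vision.snapshot('wrist');cv2.imwrite('pics/w9.png',s['pixels'][:,:,::-1])
plan(.546,-.0093,.1,-1.45)"
```

```text
t: 12.3
tcp_pos: [0.5455, -0.0086, 0.1482]
tool_rot: [1.0, -0.012, -0.002, -0.0]
force: [0.1, -0.6, -2.3]
finger_gap: 0.169
t 12.4 at [545.6 -10.6 148.9] offset [ 0.5 -1.3 48.9] angular [ 0.    0.17 -0.06]
```

View pics/w9.png

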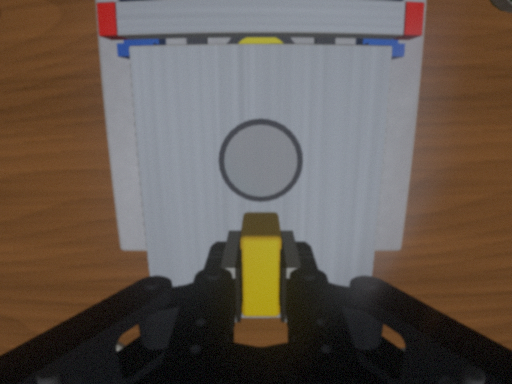

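```bash
python3 -c "
from h import *
s=vision.snapshot('wrist');z=manip.sense()['tcp_pos'][2]
print(manip.sense()['tcp_pos'])
print(onplane(s,[(130,45),(391,45)],z-.0116+.005).round(4))
print(onplane(s,[(99,36),(424,36)],.069).round(4), onplane(s,[(99,36),(424,36)],.049).round(4))
"
```

```text
[ 0.54578208 -0.01099759  0.14926724]
[[ 0.6357  0.0412  0.1427]
 [ 0.633  -0.0656  0.1427]]
[[ 0.6527  0.0868  0.069 ]
 [ 0.6476 -0.1132  0.069 ]] [[ 0.6561  0.0957  0.049 ]
 [ 0.6506 -0.1224  0.049 ]]
```

Plate and bar are parallel in the wrist view: the bar spans columns 99–424, the plate 130–391. The plate edge is about 16 mm short of the bar, so I'll lower here.

```bash
python3 -m crank '[{"grip":1,"offset":[0,-1,25],"angular":[0,0,0]},{"grip":1,"offset":[0,-1,50],"angular":[0,0,0]},{"grip":1,"offset":[0,-1,72],"angular":[0,0,0]},{"grip":1,"offset":[0,-1,84],"angular":[0,0,0]},{"grip":1,"offset":[0,-1,91],"angular":[0,0,0]},{"grip":1,"offset":[0,-1,95],"angular":[0,0,0]},{"grip":1,"offset":[0,-1,98],"angular":[0,0,0]},{"grip":1,"offset":[0,-1,98.7],"angular":[0,0,0]},{"grip":1,"offset":[0,-1,98.7],"angular":[0,0,0]}]'; python3 -c "
from h import *
s=vision.snapshot('wrist');cv2.imwrite('pics/w10.png',s['pixels'][:,:,::-1])
S=vision.snapshot('scene');cv2.imwrite('pics/s10.png',cv2.resize(S['pixels'][150:280,180:340,::-1],None,fx=4.5,fy=4.5,interpolation=2))
print(manip.sense()['force'],manip.sense()['ft_torque'])
plan(.592,-.0107,.0506,-1.45)"
```

```text
t: 13.35
tcp_pos: [0.5472, -0.0093, 0.0524]
tool_rot: [1.0, -0.013, 0.001, 0.0]
force: [-1.7, -2.1, 0.9]
finger_gap: 0.17
[-1.33441551 -2.83786239  0.51542083] [-0.36715463  0.21125673  0.00421946]
t 13.45 at [547.3  -9.2  52.4] offset [44.8  0.4  1.8] angular [ 0.03 -0.09 -0.03]
```

View pics/w10.png

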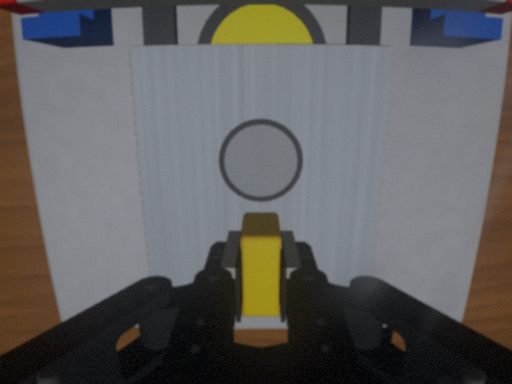

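View pics/s10.png

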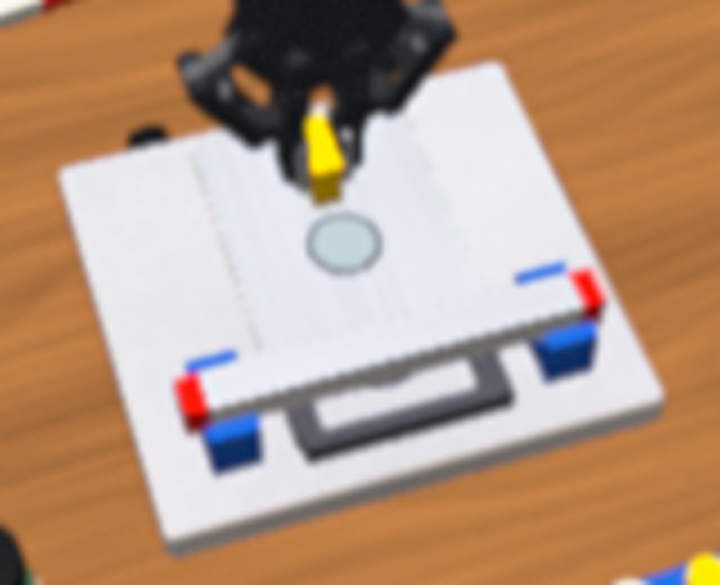

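```bash
python3 -m crank '[{"grip":1,"offset":[0,0,1.5],"angular":[0,0,0]},{"grip":1,"offset":[0,0,2.5],"angular":[0,0,0]},{"grip":1,"offset":[6,0,2.5],"angular":[0,0,0]},{"grip":1,"offset":[12,0,2.5],"angular":[0,0,0]},{"grip":1,"offset":[18,0,2.5],"angular":[0,0,0]},{"grip":1,"offset":[20,0,2.5],"angular":[0,0,0]},{"grip":1,"offset":[20,0,2.5],"angular":[0,0,0]}]'; python3 -c "
from h import *
S=vision.snapshot('scene');cv2.imwrite('pics/s11.png',cv2.resize(S['pixels'][150:280,180:340,::-1],None,fx=4.5,fy=4.5,interpolation=2))
print(manip.sense()['force'],manip.sense()['ft_torque'])
plan(.592,-.0107,.0506,-1.45)"
```

```text
t: 14.15
tcp_pos: [0.5676, -0.0092, 0.049]
tool_rot: [1.0, -0.013, 0.001, -0.0]
force: [-0.9, 0.7, 2.5]
finger_gap: 0.17
[-1.64158368  1.78199944  2.47304394] [0.22716581 0.19248342 0.03673267]
t 14.2 at [567.6  -9.3  49.1] offset [24.5  0.8 -1.5] angular [-0.01 -0.09 -0.05]
```

View pics/s11.png

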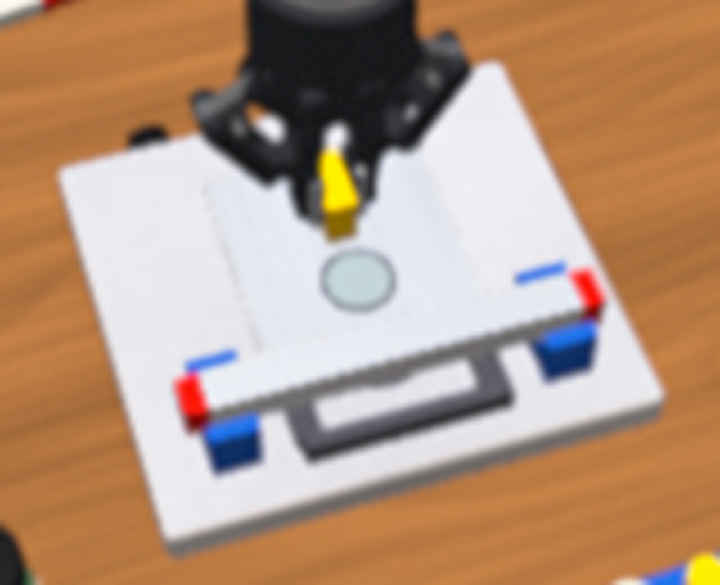

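```bash
python3 -m crank '[{"grip":1,"offset":[5,0.3,0],"angular":[0,0,0]},{"grip":1,"offset":[10,0.3,0],"angular":[0,0,0]},{"grip":1,"offset":[14,0.3,0],"angular":[0,0,0]},{"grip":1,"offset":[17,0.3,0],"angular":[0,0,0]},{"grip":1,"offset":[19,0.3,0],"angular":[0,0,0]},{"grip":1,"offset":[20,0.3,0],"angular":[0,0,0]},{"grip":1,"offset":[20,0.3,0],"angular":[0,0,0]}]'; python3 -c "
from h import *
S=vision.snapshot('scene');cv2.imwrite('pics/s12.png',cv2.resize(S['pixels'][150:280,180:340,::-1],None,fx=4.5,fy=4.5,interpolation=2))
print(manip.sense()['force'],manip.sense()['ft_torque'])
plan(.592,-.0107,.0506,-1.45)"
```

```text
t: 14.9
tcp_pos: [0.5869, -0.0103, 0.049]
tool_rot: [1.0, -0.013, 0.0, 0.0]
force: [-2.6, 0.4, 3.3]
finger_gap: 0.173
[-1.6675545  -0.19896651  2.59037344] [-0.07637937  0.59580954  0.01612832]
t 14.95 at [586.9 -10.3  49. ] offset [ 5.1  0.2 -1.6] angular [ 0.   -0.03 -0.05]
```

View pics/s12.png

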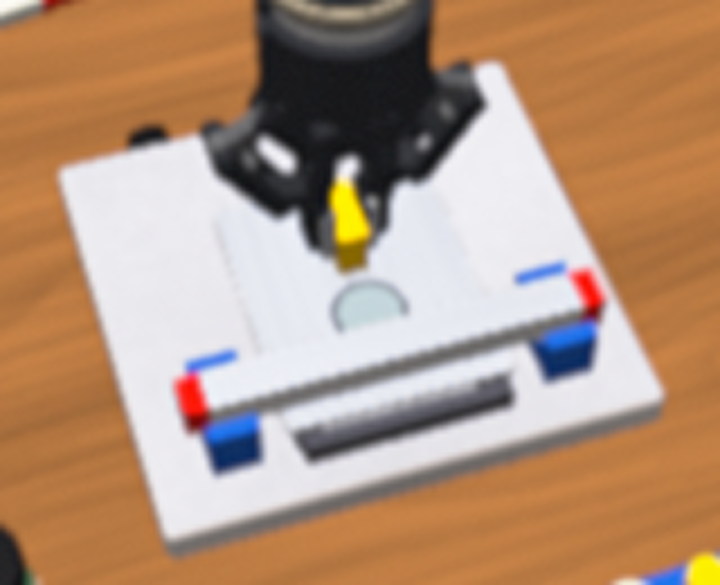

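The plate's edge shows past the bar, which hasn't moved. I'll ease it up to the stop now.

```bash
python3 -m crank '[{"grip":1,"offset":[1,0,0],"angular":[0,0,0]},{"grip":1,"offset":[2,0,0],"angular":[0,0,0]},{"grip":1,"offset":[3,0,0],"angular":[0,0,0]},{"grip":1,"offset":[3.5,0,0],"angular":[0,0,0]}]'; python3 -m crank '[{"grip":1,"offset":[0.5,0,0],"angular":[0,0,0]},{"grip":1,"offset":[1,0,0],"angular":[0,0,0]}]';python3 -m crank '[{"grip":1,"offset":[0,0,0.7],"angular":[0,0,0]},{"grip":1,"offset":[0,0,1.2],"angular":[0,0,0]},{"grip":1,"offset":[0,0,1.2],"angular":[0,0,0]}]'
```

```text
t: 15.35
tcp_pos: [0.5902, -0.0103, 0.049]
tool_rot: [1.0, -0.013, -0.0, -0.0]
force: [-2.9, -0.1, 2.9]
finger_gap: 0.17
t: 15.55
tcp_pos: [0.5912, -0.0104, 0.049]
tool_rot: [1.0, -0.013, -0.0, -0.0]
force: [-2.2, 0.8, 1.8]
finger_gap: 0.171
t: 15.85
tcp_pos: [0.5913, -0.0104, 0.048]
tool_rot: [1.0, -0.013, 0.0, 0.0]
force: [-3.1, 0.5, 5.3]
finger_gap: 0.171
```

```bash
python3 -m crank '[{"grip":1,"offset":[0.5,0,0],"angular":[0,0,0]},{"grip":1,"offset":[1,0,0],"angular":[0,0,0]},{"grip":1,"offset":[1.5,0,0],"angular":[0,0,0]},{"grip":1,"offset":[1.5,0,0],"angular":[0,0,0]}]'; python3 -m crank '[{"grip":1,"offset":[0,0,0.5],"angular":[0,0,0]},{"grip":1,"offset":[0,0,1],"angular":[0,0,0]},{"grip":1,"offset":[0,0,1],"angular":[0,0,0]}]'; python3 -c "
from h import *
s=vision.snapshot('wrist');cv2.imwrite('pics/w13.png',s['pixels'][:,:,::-1])
S=vision.snapshot('scene');cv2.imwrite('pics/s13.png',cv2.resize(S['pixels'][150:280,180:340,::-1],None,fx=4.5,fy=4.5,interpolation=2))
print(manip.sense()['force'],manip.sense()['ft_torque'])
plan(.592,-.0107,.0506,-1.45)"
```

```text
t: 16.25
tcp_pos: [0.5922, -0.0104, 0.048]
tool_rot: [1.0, -0.013, -0.001, -0.0]
force: [-5.3, 0.4, 5.2]
finger_gap: 0.167
t: 16.55
tcp_pos: [0.5921, -0.0104, 0.0477]
tool_rot: [1.0, -0.013, -0.0, 0.0]
force: [-6.5, 0.9, 9.3]
finger_gap: 0.172
[-6.67235376  0.68815017  9.92384604] [0.06336062 0.82866213 0.01921164]
t 16.65 at [592.1 -10.4  47.7] offset [-0.1  0.3 -2.9] angular [ 0.    0.04 -0.04]
```

View pics/s13.png

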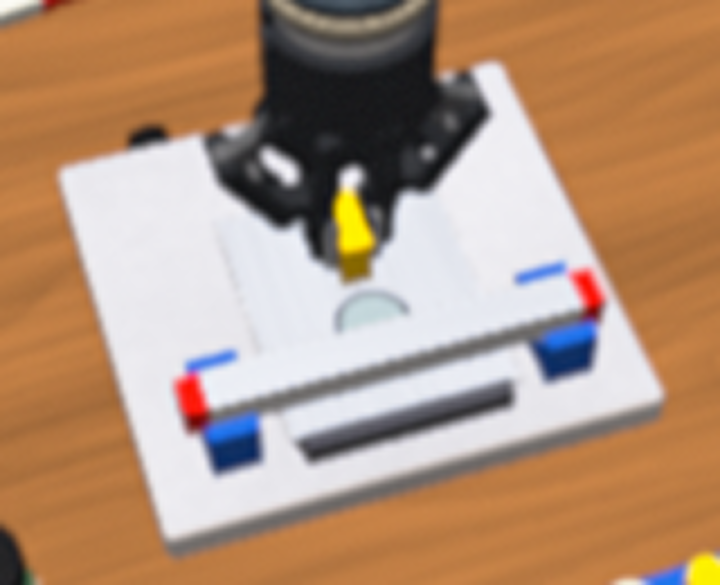

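View pics/w13.png

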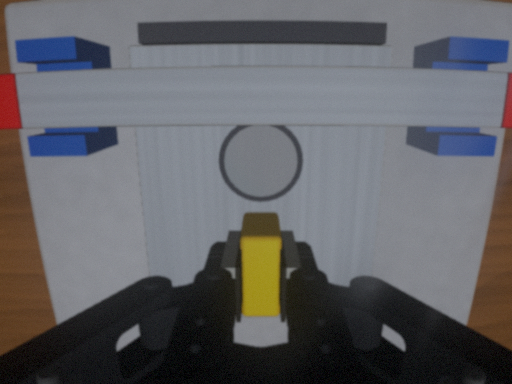

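The plate butts the stop: the x force rose from 3 to 6.5 N. It has also bottomed on the rails, with TCP z holding at 47.7 mm against 47.6 expected. I'll press a little more.

```bash
python3 -m crank '[{"grip":1,"offset":[-0.3,0,0.6],"angular":[0,0,0]},{"grip":1,"offset":[-0.3,0,1.2],"angular":[0,0,0]},{"grip":1,"offset":[-0.3,0,2],"angular":[0,0,0]},{"grip":1,"offset":[-0.3,0,2],"angular":[0,0,0]},{"grip":1,"offset":[-0.3,0,2],"angular":[0,0,0]}]'; python3 -c "
from h import *
vision.snapshot('top')
s=vision.snapshot('wrist');cv2.imwrite('pics/w14.png',s['pixels'][:,:,::-1])
S=vision.snapshot('scene');cv2.imwrite('pics/s14.png',S['pixels'][:,:,::-1])
q=manip.sense();print(q['force'],q['ft_torque'],abs(q['qd']).max())
plan(.592,-.0107,.0506,-1.45)"
```

```text
t: 17.15
tcp_pos: [0.5921, -0.0104, 0.0476]
tool_rot: [1.0, -0.013, 0.0, 0.0]
force: [-8.9, -0.3, 21.4]
finger_gap: 0.169
[-8.89932173  0.75214244 20.35409941] [0.13745326 1.30155049 0.00198676] 0.0014851178990070428
t 17.3 at [592.1 -10.4  47.6] offset [-0.1  0.3 -3. ] angular [ 0.02 -0.02 -0.03]
```

View pics/s14.png

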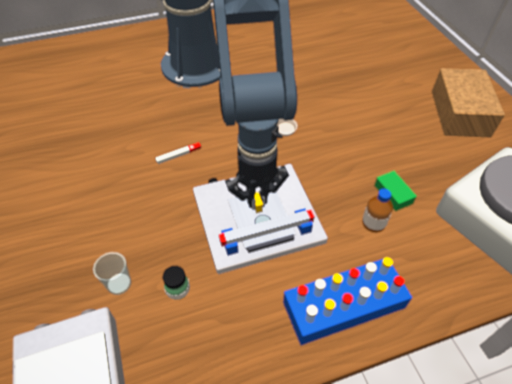

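View pics/w14.png

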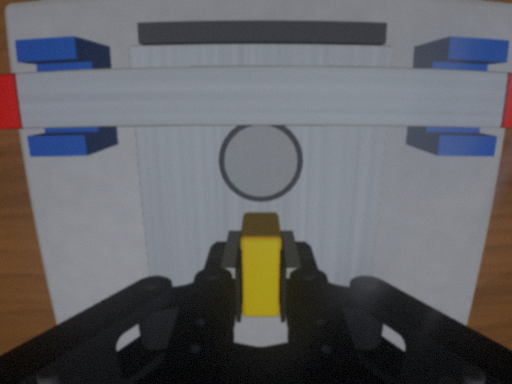

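The final views show the bar centred in both saddles, with its red ends at columns 18 and 505. The plate edge at row 45 meets the stop, the tool presses with about 20 N, and nothing is moving. The bystanders have not moved in the scene image. I'll hand it in.

```bash
python3 -c "
from station import manip
print(manip.sign_off()); print(manip.sense()['force'],manip.sense()['tcp_pos'])"
```

```text
the job is handed in; nothing more can be done
None
the job is handed in; nothing more can be done
```

I handed the job in at about 17.3 s of the 58 s allowed; the hand-in returns no verdict.

- **Bar:** I gripped it at its middle, laid it in both blue saddles and let go. The images after release and at the end show it centred and unmoved while the plate slid under.
- **Carrier:** I took it by the yellow block and slid its far edge under the bar along the rails to the stop. The push back on the tool along x rose from about 3 N to 6.5 N at contact.
- **Final press:** the gripper still holds the block, pressing down with about 20 N. TCP height is 47.6 mm, which matches the plate lying flat on the rails. Tool tilt is about 0.02° and the arm was at rest.
- **Bystanders:** none had visibly moved in the last scene image.

**Checks that disagreed:** the cameras differed by up to about 4 mm on the stage position. I used their average plus a close wrist view of the saddle.

**Not measured directly:** I couldn't see the spring pad under the plate, so its travel is inferred from the tool height and force. No finger or bar contact forces were available either.

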